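Open the child-safe tablet tub

ROBOT

A 6-joint arm with a two-finger parallel gripper is mounted at the origin on a cart in front of the work surface, level with it; the furniture and walls round the work are solid. World frame = base frame: x ahead of the robot, y to its left, z up, the work surface at z = 0. Lengths are in m, angles in rad, forces in N, time in s.
With the tool pointing down it reaches from about 0.275 to 0.85 m from the base axis. Payload 19 kg.
Tool frame: the origin (TCP) lies between the finger pads; the fingertips stand 11 mm ahead of it and the grasp point (between the pads) lies 8 mm behind it (env.nose_length is the distance from the TCP to the fingertips, in m); z points along the fingers, y is the line along which they close (so a half turn about z gives the same grasp; the last joint's range is limited). The gripper opens to 85 mm and grips with 20 to 120 N. Pads are 22 mm wide; open, the fingers measure 114 mm over their backs; the gripper's body (76 mm by 85 mm) begins 54 mm behind the grasp point. The pads swing forward as they close: fully open they stand 13 mm farther back than shut.
Start: joints at [1.182, 0.15, 1.437, -0, 1.554, -0.134], TCP at [0.145, 0.556, 0.211] pointing down, gripper open.
Joint ranges: [-2.8, 2.8], [-0.68, 2.1], [0.12, 2.68], [-1.39, 4.53], [0.16, 2.79], [-2.81, 2.81]. Speed limits (rad/s): [1.89, 1.89, 2.22, 3.01, 3.01, 3.01].

INTERFACE

Orientations are given as a unit quaternion [w, x, y, z].
In Python, from plant import readout, camera, camera_params, sign_off, env gives the robot as it stands.
- The arm moves only by the tool move_arm, never from a script. Its argument "plan" is one flat list of numbers, 5 for each row, row after row: the finger opening in cm, from 0 to 8.54, then the shift along the tool's x, y, z in cm, then the turn about the tool's z in rad. In form: [claw, dx, dy, dz, spin, claw, dx, dy, dz, spin, ...]. A call has 1 to 10 rows; each row shifts and turns the commanded pose from where the row before left it, along the tool's axes as they then stand; what a row does not reach is not made up. A row lasts 1/8 s, in which the tool goes at most 62.5 mm and 10.7 degrees, less where a joint would pass 70% of its speed; a pose out of reach is approached as far as the arm can. A call is refused whole if a number of a shift passes 6.25 or a number of a turn 0.188, either way. A call with a gripper value outside its range is refused whole. The fingers move at their own pace and stop on an object; "newtons" is the grip in N (left out, the last holds). Time passes only in rows, so rows that do not move let the fingers close. It gives the time, the measured TCP pose, the force, the opening and the grip force at its end, in the units of the state.
- readout.get_obs(): the state, without advancing time (a new reading comes with each control period).
- camera(name): name is "scene" or "top"; returns (picture, depth): 480x640x3 uint8, blue, green, red; 480x640 float32, m along the optical axis (not along the pixel's ray), 0 where there is no reading.
- camera_params(name): a dict with "fov_y" (degrees; the focal length in pixels is half the picture's height over the tangent of half this angle, whatever the lens; pixels are square), "cx", "cy" (the principal point, pixels), "k1" (the pictures are not rectified: a ray, as slopes to the right and down, at radius r is drawn at 1 + k1 r^2 times it, then the intrinsics apply), "pose" (4x4, takes a point from camera to world coordinates). Camera axes: x right, y up, looking along -z (the intrinsics and any distortion apply to the point x, -y, -z); pixel columns grow to the right and rows downward; lengths in m; the calibration is good to about 2 mm. A picture is of the moment at which its call begins. camera_params takes no time and is no camera call.
- sign_off(): hands the job in; it is judged then, once.
The state is a dict: "t": time; "qpos": joint angles; "joint_velocities": joint speeds; "joint_efforts": joint torques, N m; "tcp_pos": TCP position; "eef_rot": TCP orientation; "wrist_force": force on the tool from outside, world axes, zero at the start; "ft_torque": the same for the moment, N m; "finger_gap": finger opening in m; "gripper_force": force on a finger pad.
Only numpy, scipy, OpenCV 4.12 (cv2) and the standard library are available. Lean on these libraries where they do the work, as an engineer would, in place of code of your own. Each camera call takes 0.05 s, during which the arm holds its last target. There are 200 camera calls.

TASK

Open the dishwasher-tablet tub that stands in the steel holder: squeeze the two side tabs of its safety cap, turn the cap anticlockwise while squeezing, feeling with a gentle pull for the place where it lets go, and lift it off without pulling the tub out of its holder. Set the cap down gently, top up, flat in the middle of the white side plate, and leave the other things on the worktop where they are.

Things in the scene. Friction and masses are not known exactly. Their poses are not given: they have to be found in the camera images.
- safety_cap: grey round cap on the tub's neck: 58 mm across its ribbed round sides, 40 mm tall, about 85 g. Origin on its axis at the level of its lower edge, z up out of its top. Two flat spring tabs stand proud of its sides at +y and -y (66 mm over both). It is opened by turning it anticlockwise, seen from above, with both tabs kept pressed in; its whole lower rim is flat
- tab_a_face (a point): middle of the outer face of the tab at the cap's +y side, 33 mm from the axis and 20.5 mm above the cap's lower edge. The face is flat, ribbed, 22 mm wide along the cap's x, and reaches from 8.5 to 32.5 mm above the lower edge. The tab slides straight in towards the axis by at most 5 mm (56 mm over both tabs); the rest of the cap does not stand in the way of flat fingers
- tab_b_face (a point): the same for the tab at the cap's -y side. Below each tab face a 10 mm wide tooth, from 0.5 to 6.5 mm above the cap's lower edge and out to 34 mm from the axis, sits in a notch of the tub's collar and blocks turning; it is clear of the notch once the tab is in by 4 mm, and springs out when let go
- tab_a (a joint): how far the tab at the cap's +y side is pressed in, in m: 0 out, 0.005 fully in; its spring pushes with 4 N when out and 9 N when fully in
- tab_b (a joint): the same for the tab at the cap's -y side
- tub: white square tub with rounded corners, 83 x 83 mm and 95 mm tall to its shoulder, full, 0.6 to 0.95 kg, loose in the holder: it lifts out if the cap is pulled up while still caught, so pull with no more than about 5 N. Origin at the centre of its underside, z up. The cap's lower edge starts 100 mm above it, the cap's axes parallel to the tub's
- collar_top (a point): on the tub's axis, 106 mm above its origin: level of the top of the round collar on the shoulder (61 mm inside, 71 mm outside, 9 mm high, notches at the tub's +y and -y). The cap's edge sits inside it; fingers on the tabs must stay above it
- neck_rim (a point): centre of the neck's mouth, 134 mm above the tub's origin; the neck is 38 mm wide. Two lugs inside the cap, at its +x and -x, sit 2 mm under a ring on the neck, so a caught cap rises 2 mm. Turned anticlockwise by 45 to 95 degrees from its start (it varies and is hidden) each lug comes under a gap; there the cap lifts off, within about 6 degrees either way; past that it is caught again
- holder: low square steel holder fixed to the worktop, 112 x 112 mm, 32 mm tall, with rubber pads inside, a black rubber sole and open corners; the tub's foot stands in it with about 2 mm of play and cannot turn. Origin at the centre of its underside; the tub's origin is 6 mm above it
- side_plate: white round china plate, 180 mm across, 16 mm tall, loose; its flat inner floor, 5 mm above the origin, is 105 mm across. Origin at the centre of its underside
- plain_tub: bystander: a smaller white square tub, 72 x 72 mm, 117 mm tall, with a plain ribbed screw cap that has no tabs; loose, stands free on the worktop. Origin at the centre of its underside
- salt_shaker: bystander: glass and steel salt shaker, 44 mm wide, 90 mm tall, loose. Origin at the centre of its underside
- spice_jar: bystander: round spice jar, 45 mm wide, 106 mm tall, loose. Origin at the centre of its underside
- pepper_mill: bystander: wooden pepper mill, 58 mm wide, 130 mm tall, loose. Origin at the centre of its underside
- sugar_tin: bystander: white tin with a wooden lid, 68 mm wide, 100 mm tall, loose. Origin at the centre of its underside
Mind the look-alikes: they are no part of the job. Leave any purple look-alike of the safety_cap alone.

How it is judged:
On the way, in this order (a step that is already met when the one before it is completed fails the run):
1. the cap, still down on the neck, is turned anticlockwise by about 30 degrees or more with both tabs pressed in (x of tab_a_face in the frame of tub below -0.0145 m and z of safety_cap in the frame of tub below 0.106 m and value of joint each of tab_a, tab_b above 0.002 m), for 0.1 s.
2. the cap is lifted clear of the neck while the tub stands in its holder (z of safety_cap in the frame of tub above 0.136 m and z of tub in the frame of holder below 0.012 m and angle between tub's own z axis and vertical below 0.1 rad), for 0.1 s.
At the end, for the whole second after the job is handed in: the cap lies still on the plate's floor, top up (within 7 degrees), its axis within 30 mm of the plate's centre; the tub stands upright, fully down in its holder (horizontal distance between safety_cap and side_plate below 0.03 m and angle between safety_cap's own z axis and vertical below 0.12 rad and z of safety_cap in the frame of side_plate between 0 and 0.012 m and contact force between safety_cap and side_plate above 0.1 N and linear speed of safety_cap below 0.02 m/s and horizontal distance between tub and holder below 0.008 m and z of tub in the frame of holder below 0.01 m and angle between tub's own z axis and vertical below 0.06 rad); the robot touches nothing.
It fails at once if the tub is pulled up out of its holder by more than 10 mm (z of tub in the frame of holder above 0.016 m).
It fails at once if the cap is dropped or thrown (faster than 0.6 m/s with nothing holding it) (linear speed of safety_cap above 0.6 m/s and contact force between the fingers and safety_cap below 0.05 N).
It fails at once if a bystander is moved more than 30 mm (distance of any of plain_tub, salt_shaker, spice_jar, pepper_mill, sugar_tin from where it was at the start of the episode above 0.03 m).
It also fails if it takes over 54 s, if anything falls off the work surface, if the arm or the gripper's body presses on something with over 40 N, if the wrist force passes 120 N, or if a joint passes its speed limit or range.

## Working session

There is one attempt and no reset: what is moved stays moved. The work goes in short steps, Python scripts to look and compute and a tool call to move; the robot and the scene stay as the last step left them, time stands still between calls to the robot, and variables do not carry over. Pictures are saved under pics/ and viewed, at most 13 in all, crops included, and the job is handed in when it is done.

Besides the shell and the picture viewer there is one more tool, called after ">>>" by a JSON object that holds its "fn" and its "kwargs", one argument or row to a line. move_arm: Moves the arm, as the interface text tells. Its arguments: {"type":"object","properties":{"plan":{"type":"array"},"newtons":{"type":"number"}},"required":["plan"]}

```bash
ls; mkdir -p pics; cat > h.py <<'E'
import numpy as np, cv2
from plant import readout, camera, camera_params, sign_off, env
def K(n):
    p=camera_params(n); f=240/np.tan(np.radians(p["fov_y"])/2)
    return p,np.array([[f,0,p["cx"]],[0,f,p["cy"]],[0,0,1.]]),np.array([p["k1"],0,0,0])
def rays(n,uv):
    p,k,d=K(n); s=cv2.undistortPoints(np.array(uv,float).reshape(-1,1,2),k,d).reshape(-1,2)
    T=np.array(p["pose"]); r=np.c_[s[:,0],-s[:,1],-np.ones(len(s))]@T[:3,:3].T
    return T[:3,3],r
def onplane(n,uv,z):
    o,r=rays(n,uv); return o+r*((z-o[2])/r[:,2])[:,None]
def withdepth(n,uv,dep):
    o,r=rays(n,uv); return o+r*np.array([dep[int(round(v)),int(round(u))] for u,v in uv])[:,None]
def cloud(n,dep):
    u,v=np.meshgrid(np.arange(640),np.arange(480)); o,r=rays(n,np.c_[u.ravel(),v.ravel()])
    return (o+r*dep.reshape(-1,1)).reshape(480,640,3)
E
python3 - <<'E'
from h import *
for n in("scene","top"):
    im,d=camera(n); cv2.imwrite(f"pics/{n}0.png",im); np.save(n+"0.npy",d)
    p=camera_params(n); print(n,p["fov_y"],p["k1"],np.round(p["pose"],3).tolist(),(d==0).mean())
o=readout.get_obs(); print(o)
E
```

```text
pics
scene 50.619020023717084 -0.10531584566258977 [[-0.782, 0.435, -0.446, -0.071], [-0.623, -0.548, 0.558, 0.711], [-0.002, 0.714, 0.7, 1.026], [0.0, 0.0, 0.0, 1.0]] 0.003876953125
top 47.91986332849669 -0.14390863542895688 [[-0.086, 0.974, -0.208, 0.225], [-0.996, -0.086, 0.013, -0.02], [-0.005, 0.208, 0.978, 1.444], [0.0, 0.0, 0.0, 1.0]] 0.003987630208333333
{'t': 0.1, 'qpos': array([ 1.18198913e+00,  1.50920609e-01,  1.43793674e+00, -3.75552695e-06,
        1.55378052e+00, -1.33962727e-01]), 'joint_velocities': array([ 0.00160266, -0.00144699, -0.00053111, -0.00138253,  0.00041872,
        0.00013982]), 'joint_efforts': array([ 4.30088636e-03, -7.14368463e+01, -5.71797574e+01, -4.63934759e-05,
        7.18394236e-03,  3.93729363e-05]), 'tcp_pos': array([0.14486647, 0.55621476, 0.21085965]), 'eef_rot': array([-1.33238084e-04,  1.27077652e-01,  9.91892634e-01, -5.05342111e-04]), 'wrist_force': array([-0.18621987,  0.0769674 ,  0.04581254]), 'ft_torque': array([0.02037036, 0.0108214 , 0.00960935]), 'gripper_force': 0.0, 'finger_gap': 0.08519977320284401}
```

View pics/scene0.png

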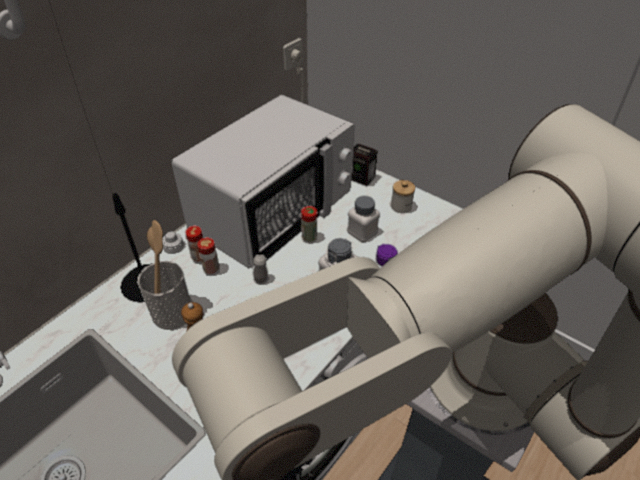

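View pics/top0.png

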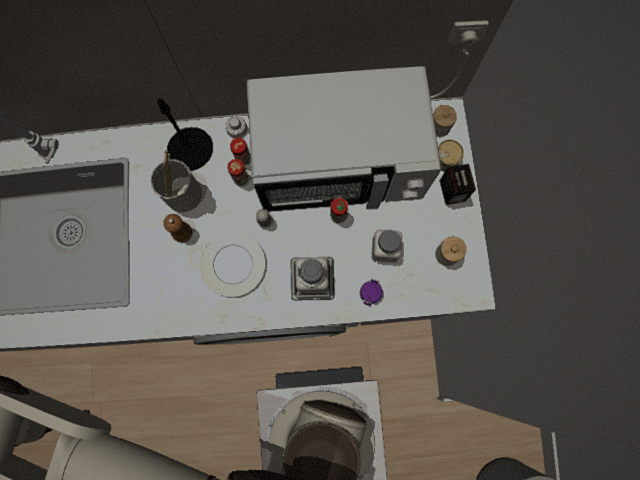

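The top view shows these look-alikes: the grey cap on the tub in the steel holder (312,270), the plain tub's screw cap (389,241), and the purple cap (371,292). The plate is at (233,265). By the description I choose (312,270), and will check it in one close crop.

```bash
python3 - <<'E'
from h import *
im=cv2.imread("pics/top0.png"); d=np.load("top0.npy"); C=cloud("top",d)
c=im[245:310,275:350]; c=cv2.convertScaleAbs(c,alpha=1.3); cv2.imwrite("pics/crop1.png",cv2.resize(c,None,fx=8,fy=8,interpolation=cv2.INTER_CUBIC))
P=C[245:310,280:345].reshape(-1,3)
for lo,hi in((.128,.165),(.09,.112),(.022,.045)):
    m=(P[:,2]>lo)&(P[:,2]<hi); Q=P[m]
    print(lo,m.sum(),np.median(Q,0).round(4),Q.min(0).round(4),Q.max(0).round(4),cv2.minAreaRect((Q[:,:2]*1000).astype(np.float32)))
# plate: 
hsv=cv2.cvtColor(im,cv2.COLOR_BGR2HSV)
P=C[225:305,192:275].reshape(-1,3); m=(P[:,2]>.009)&(P[:,2]<.025);Q=P[m]
print("plate",m.sum(),cv2.minEnclosingCircle((Q[:,:2]*1000).astype(np.float32)), np.median(P[:,2]))
print("floor",withdepth("top",[(233,264)],d))
for nm,uv in dict(plain=(389,241),purple=(371,292),jar=(340,206),salt=(263,215),mill=(174,222),sugar=(453,249)).items(): print(nm,withdepth("top",[uv],d).round(3))
E
```

```text
0.128 452 [ 0.4333 -0.0098  0.1443] [ 0.4053 -0.0429  0.1293] [0.4644 0.0221 0.1545] ((434.1534423828125, -10.174556732177734), (60.15740966796875, 57.802215576171875), 41.36251449584961)
0.09 492 [ 0.42  -0.012  0.099] [ 0.3919 -0.0524  0.09  ] [0.4771 0.0329 0.112 ] ((434.07989501953125, -9.460254669189453), (81.41246795654297, 82.59437561035156), 85.42942810058594)
0.022 375 [ 0.4034 -0.0119  0.0303] [ 0.3795 -0.0644  0.022 ] [0.4895 0.0449 0.0432] ((434.044677734375, -9.115169525146484), (103.78245544433594, 104.8481216430664), 84.84420776367188)
plate 1831 ((491.141845703125, 206.22271728515625), 145.46253967285156) 0.0036712824073495964
floor [[0.49049874 0.2005319  0.00286749]]
plain [[ 0.494 -0.212  0.117]]
purple [[ 0.377 -0.16   0.048]]
jar [[ 0.598 -0.098  0.108]]
salt [[0.599 0.103 0.083]]
mill [[0.59  0.329 0.121]]
sugar [[ 0.462 -0.376  0.099]]
```

View pics/crop1.png

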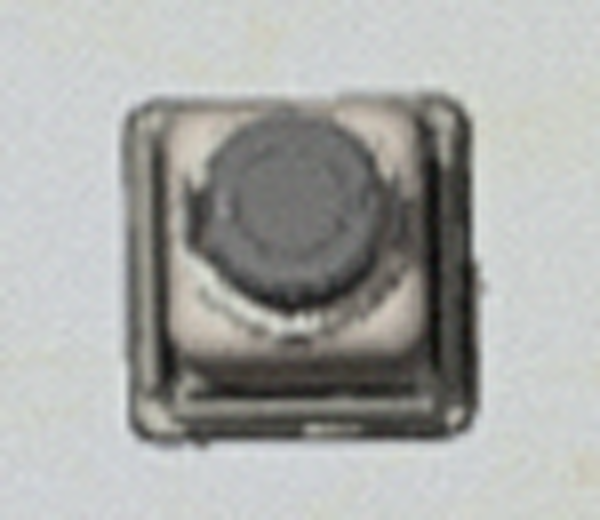

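The crop shows the grey cap at crop (295,205) with tabs at left (195,205) and right (400,205), so along world ±y at a yaw of about -5°. The tub stands in the steel holder, so the choice is right. I will grasp with the tool's half turn, so the anticlockwise turn stays inside the wrist's range.

>>> {"fn": "move_arm", "kwargs": {
  "plan": [8.54,-3.02,-3.39,0,0,8.54,-3.02,-3.39,0,0,8.54,-3.02,-3.39,0,0,8.54,-3.02,-3.39,0,0,8.54,-3.02,-3.39,0,0,8.54,-3.02,-3.39,0,0,8.54,-3.02,-3.39,0,0]
}}

```text
t: 0.98
tcp_pos: [0.29, 0.2721, 0.2113]
eef_rot: [-0.0, 0.127, 0.992, -0.0]
wrist_force: [1.6, 0.1, 0.3]
finger_gap: 0.0855
gripper_force: 0.0
```

>>> {"fn": "move_arm", "kwargs": {
  "plan": [8.54,-3.02,-3.39,0,0,8.54,-3.02,-3.39,0,0,8.54,-3.02,-3.39,0,0,8.54,-3.02,-3.39,0,0,8.54,-3.02,-3.39,0,0,8.54,-3.02,-3.39,0,0,8.54,-3.02,-3.39,0,0]
}}

```text
t: 1.85
tcp_pos: [0.4348, -0.0109, 0.2113]
eef_rot: [-0.0, 0.127, 0.992, -0.0]
wrist_force: [0.4, 1.2, -1.4]
finger_gap: 0.0855
gripper_force: 0.0
```

>>> {"fn": "move_arm", "kwargs": {
  "plan": [8.54,0,0,0,0.186,8.54,0,0,0,0.186,8.54,0,0,0,0.186,8.54,0,0,0,0.186,8.54,0,0,0,0.186,8.54,0,0,0,0.186,8.54,0,0,0,0.186,8.54,0,0,0,0.186]
}}

```text
t: 2.85
tcp_pos: [0.4343, -0.0094, 0.2112]
eef_rot: [-0.0, 0.767, 0.641, -0.0]
wrist_force: [0.9, -0.1, -0.7]
finger_gap: 0.0854
gripper_force: 0.0
```

>>> {"fn": "move_arm", "kwargs": {
  "plan": [8.54,0,0,0,0.186,8.54,0,0,0,0.186,8.54,0,0,0,0.186,8.54,0,0,0,0.186,8.54,0,0,0,0.186,8.54,0,0,0,0.186,8.54,0,0,0,0.186,8.54,0,0,0,0.186,8.54,0,0,0,0,8.54,0,0,0,0]
}}

```text
t: 4.1
tcp_pos: [0.4344, -0.0094, 0.2113]
eef_rot: [0.0, 0.999, -0.042, -0.0]
wrist_force: [-0.0, -0.8, -1.0]
finger_gap: 0.0852
gripper_force: 0.0
```

```bash
python3 - <<'E'
from h import *
from scipy.spatial.transform import Rotation as R
for n in("scene","top"):
    im,d=camera(n); cv2.imwrite(f"pics/{n}1.png",im); np.save(n+"1.npy",d)
o=readout.get_obs(); print(o['t'],o['qpos'].round(3),o['tcp_pos'],R.from_quat(np.roll(o['eef_rot'],-1)).as_matrix().round(3).tolist(),env.nose_length)
# plate by colour on top0
im=cv2.imread("pics/top0.png"); d=np.load("top0.npy"); C=cloud("top",d)
hsv=cv2.cvtColor(im,cv2.COLOR_BGR2HSV).astype(int)
print(hsv[265,206],hsv[265,233],hsv[300,180],hsv[265,223])
# holder square edges, all-sides depth bounds on scene1
d=np.load("scene1.npy"); C=cloud("scene",d); z=C[...,2]
m=(abs(C[...,0]-.434)<.07)&(abs(C[...,1]+.01)<.07)
for lo,hi in((.142,.152),(.09,.104),(.025,.035)):
    q=C[m&(z>lo)&(z<hi)]; print(lo,len(q), q.mean(0).round(4) if len(q) else '', cv2.minAreaRect((q[:,:2]*1000).astype(np.float32)) if len(q)>3 else '')
E
```

```text
4.2 [-0.199 -0.148  1.736 -0.     1.553  1.458] [ 0.43441291 -0.00942496  0.21135031] [[0.996, -0.086, -0.0], [-0.086, -0.996, -0.0], [-0.0, 0.0, -1.0]] 0.011
[ 33  16 159] [ 99  11 163] [102   8 159] [100   5 164]
0.142 254 [ 0.4289 -0.0101  0.1453] ((429.3761291503906, -10.619503021240234), (49.534976959228516, 49.91910171508789), 66.40536499023438)
0.09 306 [0.4178 0.0084 0.0971] ((429.62457275390625, -9.127582550048828), (83.42696380615234, 78.9632797241211), 87.12290954589844)
0.025 320 [0.4143 0.012  0.03  ] ((430.55218505859375, -9.372459411621094), (106.65342712402344, 105.30294036865234), 85.98883056640625)
```

View pics/scene1.png

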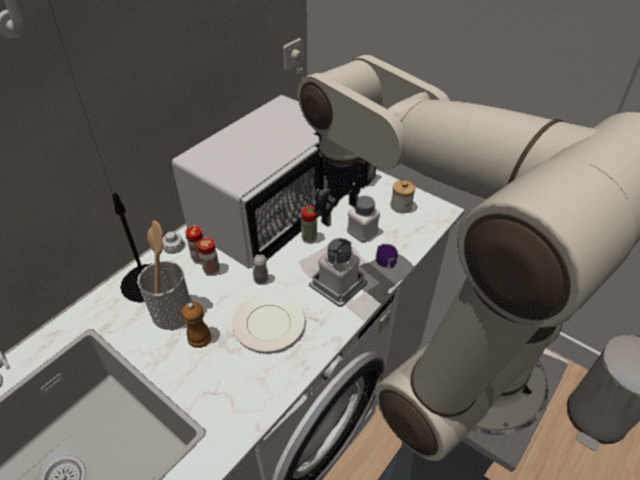

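The picture shows the gripper above the tub, the cap at (340,248), and the plate at (269,322), clear. The two views disagree by 4 mm in x, so I take the mean, x=0.432, and go down.

>>> {"fn": "move_arm", "kwargs": {
  "plan": [8.54,-0.25,0,2.5,0,8.54,0,0,2.5,0,8.54,0,0,2.0,0,8.54,0,0,1.5,0,8.54,0,0,0,0,8.54,0,0,0,0],
  "newtons": 30
}}

```text
t: 4.95
tcp_pos: [0.4323, -0.0093, 0.1271]
eef_rot: [0.0, 0.999, -0.044, 0.0]
wrist_force: [0.1, -0.1, 0.1]
finger_gap: 0.0855
gripper_force: 0.0
```

```bash
python3 - <<'E'
from h import *
im,d=camera("scene"); im2,d2=camera("top")
a=cv2.resize(im[200:310,280:400],None,fx=4,fy=4,interpolation=cv2.INTER_CUBIC)
b=cv2.resize(im2[220:330,270:350],None,fx=4,fy=4,interpolation=cv2.INTER_CUBIC)
cv2.imwrite("pics/c2.png",np.hstack([a,b]))
E
```

```text
(no output)
```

View pics/c2.png

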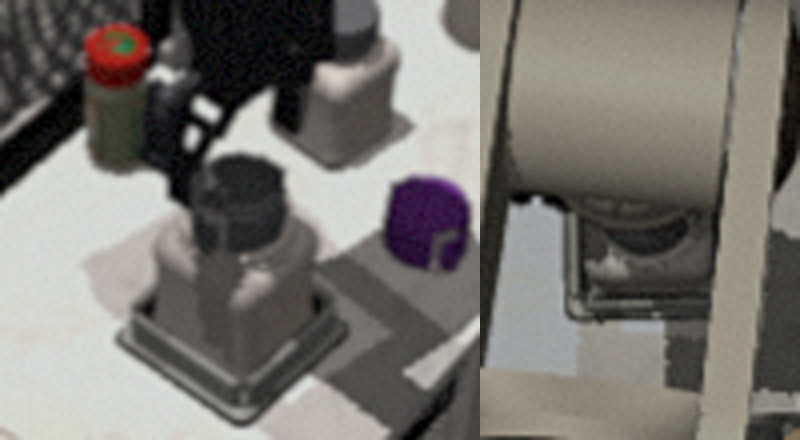

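The left crop shows a finger tip at about (322,245) in full-frame pixels, left of the cap at (340,248). I will check its measured position against the cap before closing.

```bash
python3 - <<'E'
from h import *
im,d=camera("scene"); C=cloud("scene",d)
for v in range(222,254,3): print(v,[tuple((C[v,u]*1000).astype(int)) for u in range(316,360,4)])
E
```

```text
222 [(np.int64(575), np.int64(-101), np.int64(73)), (np.int64(440), np.int64(53), np.int64(262)), (np.int64(433), np.int64(48), np.int64(263)), (np.int64(430), np.int64(36), np.int64(255)), (np.int64(425), np.int64(28), np.int64(252)), (np.int64(423), np.int64(16), np.int64(245)), (np.int64(414), np.int64(12), np.int64(247)), (np.int64(421), np.int64(-13), np.int64(224)), (np.int64(437), np.int64(-53), np.int64(187)), (np.int64(424), np.int64(-52), np.int64(195)), (np.int64(420), np.int64(-63), np.int64(189))]
225 [(np.int64(572), np.int64(-98), np.int64(66)), (np.int64(438), np.int64(55), np.int64(255)), (np.int64(427), np.int64(55), np.int64(262)), (np.int64(423), np.int64(46), np.int64(257)), (np.int64(432), np.int64(18), np.int64(232)), (np.int64(420), np.int64(19), np.int64(240)), (np.int64(416), np.int64(9), np.int64(235)), (np.int64(553), np.int64(-207), np.int64(-1)), (np.int64(434), np.int64(-50), np.int64(181)), (np.int64(424), np.int64(-52), np.int64(185)), (np.int64(420), np.int64(-64), np.int64(179))]
228 [(np.int64(447), np.int64(59), np.int64(244)), (np.int64(435), np.
[... 3845 characters left out ...]
(145)), (np.int64(412), np.int64(-5), np.int64(147)), (np.int64(404), np.int64(-11), np.int64(146)), (np.int64(477), np.int64(-142), np.int64(-3)), (np.int64(464), np.int64(-142), np.int64(4))]
252 [(np.int64(547), np.int64(-66), np.int64(1)), (np.int64(539), np.int64(-74), np.int64(0)), (np.int64(529), np.int64(-80), np.int64(0)), (np.int64(426), np.int64(39), np.int64(164)), (np.int64(442), np.int64(1), np.int64(122)), (np.int64(422), np.int64(12), np.int64(144)), (np.int64(416), np.int64(5), np.int64(143)), (np.int64(408), np.int64(0), np.int64(144)), (np.int64(403), np.int64(-10), np.int64(138)), (np.int64(410), np.int64(-38), np.int64(111)), (np.int64(459), np.int64(-136), np.int64(0))]
```

The finger measures true to the robot's frame in this view, about 436 mm against an expected 437 mm. The view's cap at x≈0.430 is therefore trustworthy, so I nudge there and close.

>>> {"fn": "move_arm", "kwargs": {
  "plan": [8.54,-0.15,0.1,0,0,7,0,0,0,0,6.4,0,0,0,0,5,0,0,0,0,5,0,0,0,0,5,0,0,0,0,5,0,0,0,0],
  "newtons": 30
}}

```text
t: 5.98
tcp_pos: [0.4304, -0.0101, 0.1264]
eef_rot: [0.0, 0.999, -0.045, -0.0]
wrist_force: [-0.8, 0.1, -0.3]
finger_gap: 0.0501
gripper_force: 0.0
```

The fingers closed to 50 mm with no force, so they are not on the tabs. Taking a look.

```bash
python3 - <<'E'
from h import *
im,d=camera("scene"); C=cloud("scene",d)
cv2.imwrite("pics/c3.png",cv2.resize(im[190:310,280:400],None,fx=5,fy=5,interpolation=cv2.INTER_CUBIC))
o=readout.get_obs(); print(o['tcp_pos'],o['finger_gap'],o['gripper_force'],o['wrist_force'])
for v in range(240,276,3): print(v,*[tuple(int(x) for x in C[v,u]*1000) for u in range(322,350,4)])
E
```

```text
[ 0.43039224 -0.01008578  0.1263991 ] 0.049840817655283684 0.0 [-0.27016657  1.05243481  0.71564724]
240 (442, 42, 196) (431, 42, 203) (420, 40, 208) (419, 27, 198) (443, -23, 144) (436, -30, 143) (428, -36, 144)
243 (555, -103, 2) (547, -112, 0) (419, 42, 201) (424, 19, 180) (437, -14, 145) (429, -20, 145) (421, -27, 145)
246 (548, -95, 0) (540, -103, 0) (430, 27, 172) (425, 17, 167) (430, -5, 145) (421, -10, 147) (416, -19, 143)
249 (542, -87, 0) (534, -95, -1) (429, 27, 162) (422, 21, 162) (425, 1, 144) (416, -3, 146) (408, -8, 146)
252 (534, -76, 0) (459, 3, 113) (443, 9, 129) (428, 12, 141) (419, 9, 144) (411, 3, 144) (405, -4, 141)
255 (527, -67, 0) (453, 11, 113) (434, 20, 133) (428, 12, 130) (417, 11, 137) (411, 2, 133) (404, -3, 132)
258 (465, 12, 95) (449, 16, 109) (434, 20, 122) (433, 4, 109) (416, 11, 127) (408, 6, 128) (404, -5, 120)
261 (457, 22, 98) (446, 20, 104) (433, 21, 112) (430, 8, 104) (414, 14, 119) (408, 6, 117) (403, -4, 110)
264 (453, 27, 93) (445, 21, 94) (432, 22, 103) (421, 21, 110) (414, 14, 109) (404, 10, 112) (398, 3, 110)
267 (454, 26, 80) (440, 28, 92) (430, 24, 96) (419, 23, 102) (411, 17, 103) (403, 12, 104) (398, 1, 98)
270 (455, 25, 68) (438, 31, 85) (427, 28, 89) (417, 26, 95) (408, 21, 98) (400, 16, 98) (393, 8, 96)
273 (453, 27, 60) (438, 29, 72) (425, 31, 83) (414, 28, 88) (403, 28, 95) (395, 21, 95) (391, 10, 88)
```

View pics/c3.png

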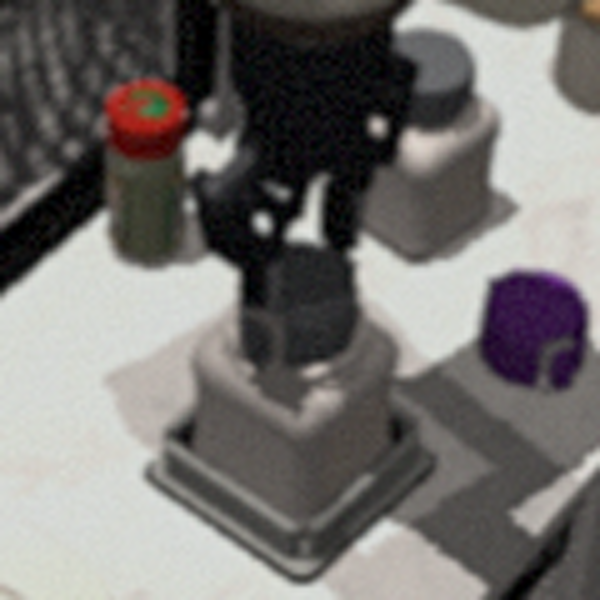

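The picture shows both fingers closed above the cap: the near finger tip ends at crop (255,265), about z≈0.157, while the cap top at crop (310,260) is at 0.145. The tips are about 4 cm higher than the TCP reading says. I will open, go down in stages and measure the tip each time.

>>> {"fn": "move_arm", "kwargs": {
  "plan": [8.54,0,0,0,0,8.54,0,0,0,0,8.54,0,0,0,0,8.54,0,0,0,0,8.54,0,0,1.0,0,8.54,0,0,1.0,0,8.54,0,0,1.0,0,8.54,0,0,0,0,8.54,0,0,0,0]
}}

```text
t: 7.15
tcp_pos: [0.4305, -0.0101, 0.0965]
eef_rot: [0.0, 0.999, -0.045, 0.0]
wrist_force: [1.3, -0.2, 0.4]
finger_gap: 0.0852
gripper_force: 0.0
```

```bash
python3 - <<'E'
from h import *
im,d=camera("scene"); C=cloud("scene",d)
cv2.imwrite("pics/c4.png",cv2.resize(im[190:310,280:400],None,fx=5,fy=5,interpolation=cv2.INTER_CUBIC))
o=readout.get_obs(); print(o['tcp_pos'],o['finger_gap'],o['wrist_force'])
m=(C[...,2]>.112)&(C[...,1]>.027)&(C[...,1]<.08)&(abs(C[...,0]-.435)<.04)
Q=C[m]; q=Q[np.argsort(Q[:,2])[:25]]; print((q*1000).astype(int).tolist())
E
```

```text
[ 0.43055997 -0.01014613  0.09667702] 0.08538867571606731 [-0.76826224  0.06698908  0.124157  ]
[[425, 39, 133], [427, 38, 135], [423, 39, 135], [428, 40, 136], [422, 36, 136], [439, 41, 136], [424, 38, 137], [429, 43, 137], [434, 40, 138], [423, 35, 138], [426, 39, 139], [435, 43, 141], [431, 45, 141], [423, 39, 142], [438, 43, 142], [424, 37, 143], [439, 42, 144], [422, 36, 144], [425, 40, 144], [425, 36, 144], [435, 44, 145], [427, 46, 145], [424, 46, 146], [422, 36, 147], [426, 44, 147]]
```

View pics/c4.png

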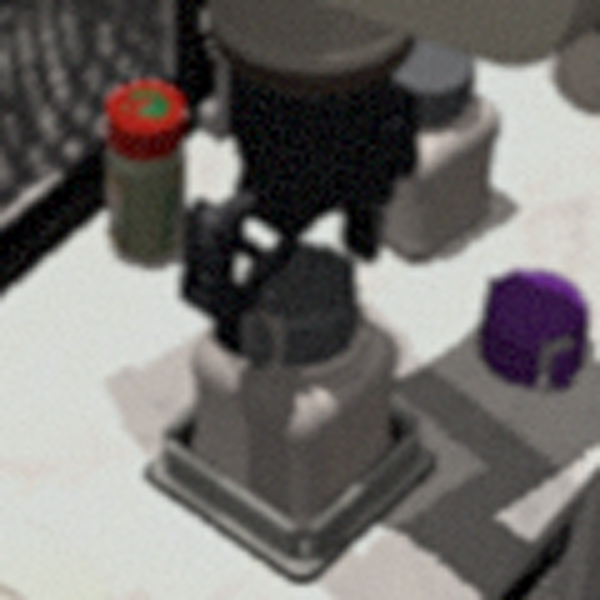

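The near finger's tip is beside the cap at crop (235,325), z≈0.133, which is 37 mm above the TCP reading. At 56 mm opening I expect about 31 mm, so I go to a TCP of about 0.086 and close.

>>> {"fn": "move_arm", "kwargs": {
  "plan": [8.54,0,0,0.6,0,8.54,0,0,0.45,0,7,0,0,0,0,6.4,0,0,0,0,5,0,0,0,0,5,0,0,0,0,5,0,0,0,0,5,0,0,0,0],
  "newtons": 30
}}

```text
t: 8.2
tcp_pos: [0.431, -0.0108, 0.0878]
eef_rot: [0.001, 0.999, -0.045, 0.001]
wrist_force: [-10.6, -5.5, 27.5]
finger_gap: 0.0556
gripper_force: 35.1
```

```bash
python3 - <<'E'
from h import *
im,d=camera("scene"); C=cloud("scene",d)
cv2.imwrite("pics/c5.png",cv2.resize(im[190:310,280:400],None,fx=5,fy=5,interpolation=cv2.INTER_CUBIC))
o=readout.get_obs(); print(o['tcp_pos'],o['finger_gap'],o['gripper_force'],o['wrist_force'],o['ft_torque'])
E
```

```text
[ 0.43103942 -0.01080841  0.08777571] 0.055050646933491446 35.081963158540276 [-10.84532922  -5.28652348  26.41128473] [-0.73640286  1.66674799 -0.13019971]
```

View pics/c5.png

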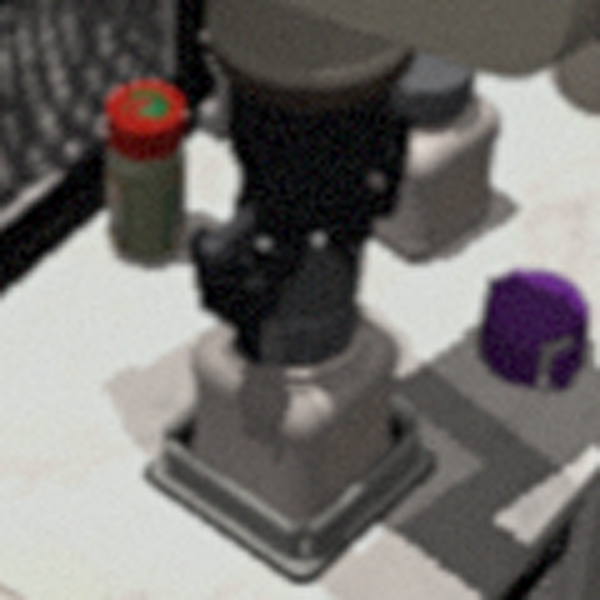

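The fingers hold both tabs at 55.6 mm with the near finger over the tab at crop (270,330). The pads swung down while closing, so there is 27 N of downward push; I relieve that first.

>>> {"fn": "move_arm", "kwargs": {
  "plan": [5,-0.05,0,-0.1,0,5,0,0,-0.06,0,5,0,0,0,0,5,0,0,0,0],
  "newtons": 30
}}

```text
t: 8.75
tcp_pos: [0.4306, -0.0105, 0.0882]
eef_rot: [0.001, 0.999, -0.045, 0.001]
wrist_force: [2.7, -4.5, 7.1]
finger_gap: 0.0547
gripper_force: 38.0
```

>>> {"fn": "move_arm", "kwargs": {
  "plan": [5,0,0,-0.03,-0.08,5,0,0,0,-0.1,5,0,0,0,-0.1,5,0,0,0,-0.1,5,0,0,0,0,5,0,0,0,0]
}}

```text
t: 9.5
tcp_pos: [0.4302, -0.0103, 0.0882]
eef_rot: [0.0, 0.99, 0.144, 0.0]
wrist_force: [1.6, -4.8, 6.8]
finger_gap: 0.0551
gripper_force: 38.8
```

```bash
python3 - <<'E'
from h import *
o=readout.get_obs(); print(o['tcp_pos'],o['qpos'],o['gripper_force'],o['wrist_force'],o['ft_torque'])
E
```

```text
[ 0.43022761 -0.01031041  0.08818904] [-2.02983874e-01 -7.77340566e-02  1.92937711e+00 -5.10558914e-04
  1.28907818e+00  1.07923428e+00] 38.847130184294656 [ 1.58255224 -4.83894854  6.78976995] [-0.67718904 -0.15203503  0.19720074]
```

>>> {"fn": "move_arm", "kwargs": {
  "plan": [5,0,0,0,-0.1,5,0,0,0,-0.1,5,0,0,0,-0.1,5,0,0,0,-0.02,5,0,0,0,0,5,0,0,-0.06,0,5,0,0,-0.08,0,5,0,0,-0.08,0,5,0,0,0,0]
}}

```text
t: 10.62
tcp_pos: [0.4297, -0.01, 0.0899]
eef_rot: [-0.0, 0.954, 0.3, -0.0]
wrist_force: [2.5, -2.6, -3.7]
finger_gap: 0.0552
gripper_force: 36.4
```

>>> {"fn": "move_arm", "kwargs": {
  "plan": [5,0,0,0,-0.1,5,0,0,0,0,5,0,0,0,0]
}}

```text
t: 11.0
tcp_pos: [0.4299, -0.0101, 0.09]
eef_rot: [0.0, 0.938, 0.347, -0.0]
wrist_force: [2.2, -2.6, -0.9]
finger_gap: 0.055
gripper_force: 36.6
```

>>> {"fn": "move_arm", "kwargs": {
  "plan": [5,0,0,0,-0.1,5,0,0,0,0,5,0,0,0,0]
}}

```text
t: 11.38
tcp_pos: [0.4299, -0.0101, 0.09]
eef_rot: [0.0, 0.92, 0.393, -0.0]
wrist_force: [2.3, -4.1, 0.3]
finger_gap: 0.0547
gripper_force: 36.4
```

>>> {"fn": "move_arm", "kwargs": {
  "plan": [5,0,0,0,-0.1,5,0,0,0,0,5,0,0,0,0]
}}

```text
t: 11.75
tcp_pos: [0.4299, -0.0101, 0.09]
eef_rot: [0.0, 0.899, 0.438, -0.0]
wrist_force: [2.1, -3.9, -0.6]
finger_gap: 0.0547
gripper_force: 36.5
```

>>> {"fn": "move_arm", "kwargs": {
  "plan": [5,0,0,-0.07,0,5,0,0,0,0,5,0,0,0,0]
}}

```text
t: 12.12
tcp_pos: [0.4298, -0.01, 0.0906]
eef_rot: [-0.0, 0.898, 0.44, -0.0]
wrist_force: [1.3, -2.9, -3.2]
finger_gap: 0.055
gripper_force: 36.6
```

>>> {"fn": "move_arm", "kwargs": {
  "plan": [5,0,0,-0.05,0,5,0,0,0,0,5,0,0,0,0]
}}

```text
t: 12.5
tcp_pos: [0.4298, -0.01, 0.0912]
eef_rot: [-0.0, 0.898, 0.44, -0.0]
wrist_force: [1.1, -2.4, -2.7]
finger_gap: 0.0546
gripper_force: 36.5
```

>>> {"fn": "move_arm", "kwargs": {
  "plan": [5,0,0,-0.05,0,5,0,0,0,0,5,0,0,0,0]
}}

```text
t: 12.88
tcp_pos: [0.4299, -0.0101, 0.0918]
eef_rot: [0.0, 0.898, 0.44, 0.0]
wrist_force: [1.4, -1.9, -1.9]
finger_gap: 0.0549
gripper_force: 36.8
```

>>> {"fn": "move_arm", "kwargs": {
  "plan": [5,0,0,-0.1,0,5,0,0,-0.1,0,5,0,0,0,0,5,0,0,0,0]
}}

```text
t: 13.38
tcp_pos: [0.4299, -0.0101, 0.0938]
eef_rot: [0.0, 0.898, 0.44, -0.0]
wrist_force: [1.9, -2.7, -0.7]
finger_gap: 0.0547
gripper_force: 37.2
```

```bash
python3 - <<'E'
from h import *
im,d=camera("scene"); C=cloud("scene",d)
d0=np.load("scene1.npy"); C0=cloud("scene",d0)
for lab,c in(("0",C0),("now",C)):
    x,y,z=c[...,0],c[...,1],c[...,2]
    m=(z>.09)&(z<.106)&(abs(x-.41)<.03)&(abs(y-.02)<.025)
    print(lab,m.sum(),np.median(z[m]),[np.median(z[(abs(x-a)<.006)&(abs(y-b)<.006)&(z>.06)]).round(4) for a,b in((.398,.022),(.41,.026))])
E
```

```text
0 182 0.09807566270381868 [np.float64(0.4302), np.float64(0.4246)]
now 195 0.09807477695720801 [np.float64(0.3035), np.float64(0.2604)]
```

The pull equals the cap's weight and the tub's shoulder has not moved, so the cap is free. Lifting.

>>> {"fn": "move_arm", "kwargs": {
  "plan": [5,0,0,-0.4,0,5,0,0,-0.6,0,5,0,0,-0.8,0,5,0,0,-0.8,0,5,0,0,-0.8,0,5,0,0,-0.8,0,5,0,0,-1,0,5,0,0,-1,0,5,0,0,-1,0,5,0,0,0,0]
}}

```text
t: 14.68
tcp_pos: [0.4302, -0.0101, 0.1665]
eef_rot: [0.0, 0.898, 0.44, 0.0]
wrist_force: [-0.2, -0.3, -1.6]
finger_gap: 0.0551
gripper_force: 37.3
```

```bash
python3 - <<'E'
from h import *
im,d=camera("scene"); C=cloud("scene",d); cv2.imwrite("pics/s6.png",im)
x,y,z=C[...,0],C[...,1],C[...,2]
m=(z>.09)&(z<.106)&(abs(x-.41)<.03)&(abs(y-.02)<.025); print("tub",m.sum(),np.median(z[m]))
m=(z>.02)&(z<.2)&(abs(x-.43)<.05)&(abs(y+.01)<.05)
print("lowest cap pts",np.sort(z[m&(z>.115)])[:5])
# plate rim: both views, points higher than worktop
for n,dd in(("scene",d),("top",np.load("top0.npy"))):
    c=cloud(n,dd); r=np.hypot(c[...,0]-.485,c[...,1]-.205); q=c[(r<.12)&(c[...,2]>.0085)&(c[...,2]<.022)][:,:2]
    ctr=np.array([.485,.205])
    for _ in range(10):
        rr=np.hypot(*(q-ctr).T); k=q[(rr<.096)]; (a,b),R=cv2.minEnclosingCircle((k*1000).astype(np.float32)); ctr=np.array([a,b])/1000
    print(n,len(k),ctr,R)
    A=c[(r<.03)]; print("floor z",np.median(A[:,2]))
o=readout.get_obs(); print(o['tcp_pos'],o['eef_rot'],o['wrist_force'],o['finger_gap'])
E
```

```text
tub 210 0.09919805987759012
lowest cap pts [0.11534437 0.11545966 0.11557893 0.11562521 0.11567933]
scene 1942 [0.48684177 0.20005972] 91.14431762695312
floor z 0.004428064840355184
top 1927 [0.48685327 0.20454613] 94.64228820800781
floor z 0.004965287334760982
[ 0.43001766 -0.01008068  0.16593391] [1.93815332e-04 8.98091962e-01 4.39807643e-01 1.64132546e-04] [-0.03718229  0.08432716 -1.72299893] 0.05464701892617403
```

View pics/s6.png

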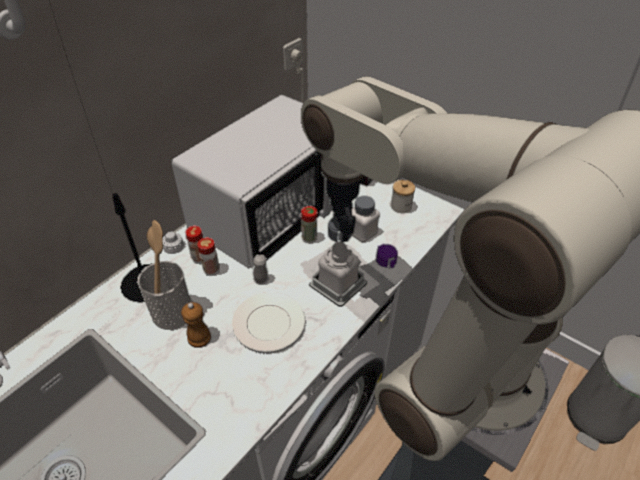

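The picture shows the cap in the gripper at about (340,225), the open neck at (340,250), the tub still in the holder, and the plate at (269,322). Plate centre is about (0.487, 0.201), so I move over it and down.

>>> {"fn": "move_arm", "kwargs": {
  "plan": [5,1.2,-0.5,0,0,5,2.5,-1.05,0,0,5,2.7,-1.15,0,0,5,2.7,-1.15,0,0,5,2.7,-1.15,0,0,5,2.7,-1.15,0,0,5,2.7,-1.1,0,0,5,2.0,-0.8,0,0,5,1.0,-0.4,0,0,5,0,0,0,0]
}}

```text
t: 15.98
tcp_pos: [0.4869, 0.2016, 0.1654]
eef_rot: [0.0, 0.898, 0.44, -0.0]
wrist_force: [-0.1, -0.7, -0.9]
finger_gap: 0.0549
gripper_force: 37.3
```

>>> {"fn": "move_arm", "kwargs": {
  "plan": [5,0,0,1.0,0,5,0,0,2,0,5,0,0,2,0,5,0,0,2,0,5,0,0,2,0,5,0,0,2,0,5,0,0,2,0,5,0,0,1,0,5,0,0,0.5,0,5,0,0,0,0]
}}

```text
t: 17.23
tcp_pos: [0.487, 0.2012, 0.0208]
eef_rot: [0.0, 0.898, 0.44, 0.0]
wrist_force: [-0.5, -0.4, -0.1]
finger_gap: 0.0549
gripper_force: 37.3
```

```bash
python3 - <<'E'
from h import *
im,d=camera("scene"); C=cloud("scene",d)
cv2.imwrite("pics/c7.png",cv2.resize(im[230:370,200:340],None,fx=4,fy=4,interpolation=cv2.INTER_CUBIC))
o=readout.get_obs(); print(o['tcp_pos'],o['wrist_force'],o['finger_gap'])
E
```

```text
[0.4872321  0.20128963 0.02115776] [ 0.36558222  1.19799161 -0.46747657] 0.05482814114803446
```

View pics/c7.png

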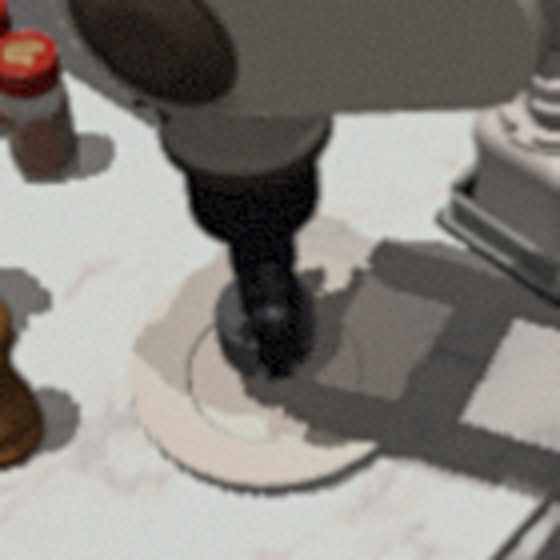

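The cap hangs over the plate's middle at crop (265,330), about 3 cm up. Lowering until contact.

>>> {"fn": "move_arm", "kwargs": {
  "plan": [5,0,0,0.9,0,5,0,0,0.9,0,5,0,0,0.6,0,5,0,0,0.4,0,5,0,0,0,0,5,0,0,0,0]
}}

```text
t: 18.02
tcp_pos: [0.4871, 0.2013, -0.0071]
eef_rot: [0.0, 0.898, 0.44, 0.0]
wrist_force: [-0.5, 0.5, -1.3]
finger_gap: 0.0546
gripper_force: 37.3
```

>>> {"fn": "move_arm", "kwargs": {
  "plan": [5,0,0,0.1,0,5,0,0,0.1,0,5,0,0,0,0,5,0,0,0,0]
}}

```text
t: 18.52
tcp_pos: [0.487, 0.2013, -0.0093]
eef_rot: [0.0, 0.898, 0.44, -0.0]
wrist_force: [0.1, -0.3, -0.4]
finger_gap: 0.0547
gripper_force: 37.3
```

>>> {"fn": "move_arm", "kwargs": {
  "plan": [5,0,0,0.1,0,5,0,0,0.1,0,5,0,0,0,0,5,0,0,0,0]
}}

```text
t: 19.02
tcp_pos: [0.487, 0.2013, -0.0113]
eef_rot: [0.0, 0.898, 0.44, -0.0]
wrist_force: [0.3, -0.1, -1.0]
finger_gap: 0.0551
gripper_force: 37.3
```

>>> {"fn": "move_arm", "kwargs": {
  "plan": [5,0,0,0.08,0,5,0,0,0.07,0,5,0,0,0,0,5,0,0,0,0]
}}

```text
t: 19.52
tcp_pos: [0.487, 0.2013, -0.0127]
eef_rot: [0.0, 0.898, 0.44, -0.0]
wrist_force: [-0.6, 0.2, 1.8]
finger_gap: 0.0546
gripper_force: 38.1
```

>>> {"fn": "move_arm", "kwargs": {
  "plan": [5,0,0,0.07,0,5,0,0,0,0,5,0,0,0,0]
}}

```text
t: 19.9
tcp_pos: [0.4871, 0.2014, -0.0129]
eef_rot: [0.0, 0.898, 0.44, 0.0]
wrist_force: [-5.1, -1.5, 11.8]
finger_gap: 0.0546
gripper_force: 41.6
```

Contact is where expected. Opening gently, then straight up.

>>> {"fn": "move_arm", "kwargs": {
  "plan": [5.6,0,0,-0.06,0,6,0,0,0,0,6.5,0,0,0,0,7,0,0,0,0,7.6,0,0,0,0,7.8,0,0,0,0,7.8,0,0,0,0],
  "newtons": 20
}}

```text
t: 20.78
tcp_pos: [0.487, 0.2013, -0.0129]
eef_rot: [0.0, 0.898, 0.44, -0.0]
wrist_force: [-0.2, -0.4, -0.2]
finger_gap: 0.078
gripper_force: 0.0
```

>>> {"fn": "move_arm", "kwargs": {
  "plan": [7.8,0,0,-0.5,0,7.8,0,0,-1,0,7.8,0,0,-2,0,7.8,0,0,-2.5,0,7.8,0,0,-3,0,7.8,0,0,-3,0,7.8,0,0,-3,0,7.8,0,0,-3,0,7.8,0,0,-2,0,7.8,0,0,0,0]
}}

```text
t: 22.02
tcp_pos: [0.4875, 0.2015, 0.189]
eef_rot: [0.0, 0.898, 0.44, 0.001]
wrist_force: [0.2, 1.2, 0.2]
finger_gap: 0.0779
gripper_force: 0.0
```

```bash
python3 - <<'E'
from h import *
im,d=camera("scene"); C=cloud("scene",d); x,y,z=C[...,0],C[...,1],C[...,2]
cv2.imwrite("pics/c8.png",cv2.resize(im[170:370,170:400],None,fx=3,fy=3,interpolation=cv2.INTER_CUBIC))
q=C[(np.hypot(x-.487,y-.201)<.05)&(z>.035)&(z<.06)]; print("cap top",len(q),q.mean(0),cv2.minAreaRect((q[:,:2]*1000).astype(np.float32)))
A=np.c_[q[:,:2],np.ones(len(q))]; print("tilt",np.linalg.lstsq(A[q[:,2]>.041],q[q[:,2]>.041][:,2],rcond=None)[0])
m=(z>.09)&(z<.106)&(abs(x-.41)<.03)&(abs(y-.02)<.025); print("tub",m.sum(),np.median(z[m]))
m=(z>.09)&(z<.104)&(abs(x-.434)<.07)&(abs(y+.01)<.07);print(cv2.minAreaRect((C[m][:,:2]*1000).astype(np.float32)))
o=readout.get_obs(); print(o['t'],o['tcp_pos'],o['wrist_force'],o['finger_gap'])
E
```

```text
cap top 386 [0.48347597 0.20535032 0.04300166] ((484.2319030761719, 204.22084045410156), (57.18193054199219, 58.91900634765625), 12.266892433166504)
tilt [-0.00282422  0.01441505  0.04266538]
tub 213 0.09871665223928905
((429.9461669921875, -8.405105590820312), (81.50167846679688, 82.07087707519531), 88.6854476928711)
22.075 [0.48705142 0.20137058 0.18762339] [-0.62556917 -0.40555754 -1.3452277 ] 0.07823574427924945
```

View pics/c8.png

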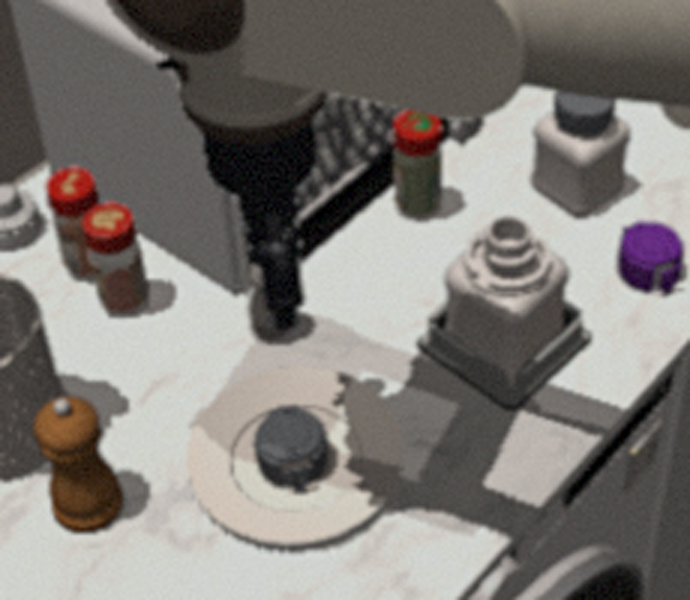

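The cap lies flat and top up in the middle of the plate at crop (292,445). The tub stands in its holder at (510,310) and the other things have not moved.

```bash
python3 -c "
from h import *
print(sign_off())"
```

```text
the job is handed in; nothing more can be done
None
```

I took the cap off and set it top up and flat near the middle of the side plate. The tub is still fully down in its holder, the bystanders look unmoved in the last picture, and I handed the job in at about 22 s; no verdict came back.

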